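# Hang the loaded weight hanger on the lever of the consolidation frame

## Task

Start the load step of the consolidation test: pick up the weight hanger with the brass weight standing on its pan, slip its stirrup over the free end of the lever and seat its cross pin in the notch. Lower it by hand, the lever coming down with it, until the lever bears on the specimen and carries the hanger, then let go gently, without jolting the specimen or pressing on it with the hand. Keep the weight on the pan and leave the dial gauge, spare weight and porous stones where they are.

Things in the scene. Friction and masses are not known exactly. Their poses are not given: they have to be found in the camera images.
- hanger: steel hanger, 210 high, 0.25 kg bare, standing on its pan. Origin: centre of the pan's underside; z up, x along the pan's long side, y along the cross pin. Pan 92 (x) by 60 (y), rim to z=12. An 8 thick stem rises to a stirrup: a window through the hanger along x, 22 wide, z=102 to 164, crossed by the pin. The off-centre weight makes it hang 5 to 10 degrees askew; either way round will do
- pin (a point): centre of the hanger's cross pin (6 diameter, 22 long between the stirrup's cheeks, along hanger y), 150 above the hanger's origin; axes as the hanger's
- grip (a point): centre of the hanger's flat steel grip plate, 26 (x) by 10 (y), z=170 to 210 of the hanger, taken between the fingers along y. This point is 193 above the hanger's origin, 43 above the pin; axes as the hanger's
- weight: brass knobbed weight, 36 diameter, 40 high, 0.20 to 0.31 kg, loose on the pan's floor, about 24 from the stem towards the hanger's +x end; origin at the centre of its underside
- lever: lever bar of the loading frame, 12 wide, 20 high. Origin: fulcrum axis, 190 above the bench, 12 below the bar's middle line; x along it to the free end, y along the axis. Counterweighted up against a stop, 5 degrees upward; about 1 N at the notch brings it down freely until the ram meets the cell: 6 to 30 lower at the notch, differs, not measured. Then it yields about 1 per 2 to 3 N
- notch (a point): centre of the pin when seated in the V notch across the lever's top, 210 from the fulcrum; moves with the lever, axes as the lever's. Notch 14 wide along the lever, 12 deep, sides 60 degrees steep; the seated pin's centre is 6 below the lever's top and 14 above its underside. The lever ends 22 beyond the notch; the stirrup slips on from there
- ram: ball-ended screw (ball 12 diameter) under the lever, 70 from the fulcrum towards the notch; origin on its axis, level with the fulcrum. It presses the specimen cell with 3 times the net load at the notch: 9 to 14 N with the hanger hanging still. 25 N or more spoils the specimen
- dial_gauge: dial gauge lying on the bench beyond the lever, 126 by 60, 24 high; a bystander
- spare_weight: small brass knobbed weight, 28 diameter, 34 high, standing on the bench by the roll of tape, right of the lever; a bystander
- stone_b: upper of two porous stone discs stacked on the bench in front of the lever, 62 diameter, 10 thick each; a bystander

How it is judged:
By the outcome, as a careful person would: the job done as asked, in the order asked, and still so for the second after the job is handed in, with the robot touching nothing.
It also fails if it takes over 67 s, if anything falls off the work surface, if the arm or the gripper's body presses on something with over 40 N, if the wrist force passes 120 N, or if a joint passes its speed limit or range.

## Robot

A 6-joint arm with a two-finger parallel gripper is mounted at the origin on a cart in front of the work surface, level with it; the furniture and walls round the work are solid. World frame = base frame: x ahead of the robot, y to its left, z up, the work surface at z = 0. Lengths are in mm, angles in rad, forces in N, time in s.
With the tool pointing down it reaches from about 300 to 775 mm from the base axis. Payload 14.6 kg.
Tool frame: the origin (TCP) lies at the very end of the fingers, on their centre line; the grasp point (between the pads) lies manip.grasp_offset behind it (manip.grasp_offset is the distance from the TCP to the grasp point, in mm); z points along the fingers, y is the direction in which the jaws open and shut (so a half turn about z gives the same grasp; the last joint's range is limited). The gripper opens to 94 mm and grips with 3 to 60 N. Pads are 16 mm wide; open, the fingers measure 119 mm over their backs; the gripper's body (75 mm by 177 mm) begins 78 mm behind the grasp point.
Start: joints at [-1.176, 0.3, 1.521, -0, 1.321, -0.067], TCP at [245.05, -492.382, 205.446] pointing down, gripper open.
Joint ranges: [-3.03, 3.03], [-0.79, 2.21], [0.23, 2.52], [-1.04, 4.18], [0, 3.07], [-2.55, 2.55]. Speed limits (rad/s): [2.22, 2.22, 2.57, 3.14, 3.14, 3.14].

## Interface

Orientations are given as [roll, pitch, yaw] about the fixed x, y, z axes, in that order (R = Rz(yaw) Ry(pitch) Rx(roll)).
In Python, from cell import manip gives the robot as it stands.
- The arm moves only by the tool send_rows, never from a script. Its argument "commands" is a list of rows, each a list of 2 entries, a list of its own where there are three numbers: the shift along the tool's x, y, z in m, then the turn about the tool's z in rad. A call has exactly 8 rows; each row is the pose to reach, as a shift and turn from the pose commanded when the call began, along the tool's axes at that moment; what a row does not reach only later rows make up. A row lasts 1/12 s, in which the tool goes at most 41.7 mm and 7.16 degrees, less where a joint would pass 70% of its speed; a pose out of reach is approached as far as the arm can. A call with a gripper value outside its range is refused whole. "hand" is the closure, from -1 (fully open) to 1 (shut), so that 0 is half open, set as the call begins (left out, the last holds). The fingers move at their own pace and stop on an object; "force" is the grip in N (left out, the last holds). Time passes only in rows, so rows that repeat a pose let the fingers close, or fill a call up. It gives the time, the measured TCP pose, the force and the opening at its end, in the units of the state.
- manip.read_state(): the state, without advancing time (a new reading comes with each control period).
- manip.camera(name): name is "scene" or "top"; returns the picture (480x640x3 uint8, red, green, blue); there is no depth.
- manip.camera_model(name): a dict with "K" (3x3 intrinsics, pixels), "k1" (the pictures are not rectified: a ray, as slopes to the right and down, at radius r is drawn at 1 + k1 r^2 times it, then the intrinsics apply), "eye" and "attitude" of the camera in the world. Camera axes: x right, y down, z forward; pixel columns grow to the right and rows downward; lengths in mm; the calibration is good to about 2 mm. A picture is of the moment at which its call begins. camera_model takes no time and is no camera call.
- manip.sign_off(): hands the job in, once; it reports no verdict.
The state is a dict: "clock": time; "joints": joint angles; "qd": joint speeds; "effort": joint torques, N m; "eef_pos": TCP position; "eef_rot": TCP orientation; "wrist_force": force on the tool from outside, world axes, zero at the start; "moment": the same for the moment, N m; "finger_gap": finger opening in mm.
Only numpy, scipy, OpenCV 4.12 (cv2) and the standard library are available. Lean on these libraries where they do the work, as an engineer would, in place of code of your own. Each camera call takes 0.05 s, during which the arm holds its last target.

## Working session

There is one attempt and no reset: what is moved stays moved. The work goes in short steps, Python scripts to look and compute and a tool call to move; the robot and the scene stay as the last step left them, time stands still between calls to the robot, and variables do not carry over. Pictures are saved under pics/ and viewed, and the job is handed in when it is done.

Besides the shell and the picture viewer there is one more tool, called after "Request:" as name(argument=value, ...) on one line, values as JSON. send_rows: Moves the arm, as the interface text tells. Its arguments: {"type":"object","properties":{"commands":{"type":"array","items":{"type":"array"}},"hand":{"type":"number"},"force":{"type":"number"}},"required":["commands"]}

```bash
ls; mkdir -p pics
python3 - <<'E'
from cell import manip
import cv2
print(manip.read_state()); print(manip.grasp_offset)
for n in("scene","top"):
    print(n,manip.camera_model(n))
    cv2.imwrite(f"pics/{n}0.png",manip.camera(n)[:,:,::-1])
E
```

```text
pics
{'clock': 0.0, 'joints': array([-1.17559619e+00,  3.00483055e-01,  1.52159460e+00, -1.65829171e-07,
        1.32073811e+00, -6.65894830e-02]), 'qd': array([ 2.50068845e-04, -1.15766829e-03,  9.61575901e-04, -6.78895551e-04,
        5.02911648e-04, -6.78283366e-05]), 'effort': array([-3.78014665e-04, -5.31809378e+01, -3.52739060e+01,  7.07588461e-02,
        2.43675703e-02, -5.70044585e-05]), 'eef_pos': array([ 244.9477691 , -492.131473  ,  204.87406851]), 'eef_rot': array([-3.14037224e+00, -8.12259017e-05,  4.61789607e-01]), 'wrist_force': array([-0.05767408, -0.29380027, -0.53793491]), 'moment': array([-0.01977059, -0.04013753, -0.044996  ]), 'finger_gap': 94.39136971109093}
18.8
scene {'K': array([[578.65150163,   0.        , 314.73491358],
       [  0.        , 578.65150163, 244.08048787],
       [  0.        ,   0.        ,   1.        ]]), 'k1': -0.01657854154563962, 'eye': array([ 139.972218  , -823.27987609,  687.42730247]), 'attitude': array([-2.09784507, -0.02521385, -0.50292028])}
top {'K': array([[599.45225949,   0.        , 315.91977317],
       [  0.        , 599.45225949, 238.83677405],
       [  0.        ,   0.        ,   1.        ]]), 'k1': -0.09593287396083879, 'eye': array([ 392.04243917,  -14.619324  , 1368.15729029]), 'attitude': array([-2.99684766,  0.00977975, -1.57917171])}
```

View pics/scene0.png

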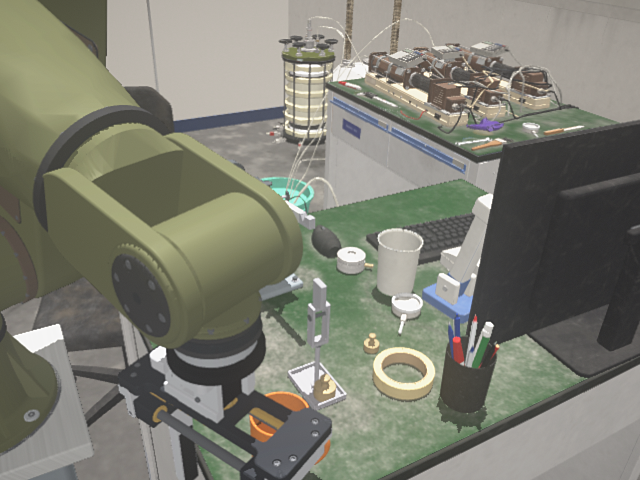

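View pics/top0.png

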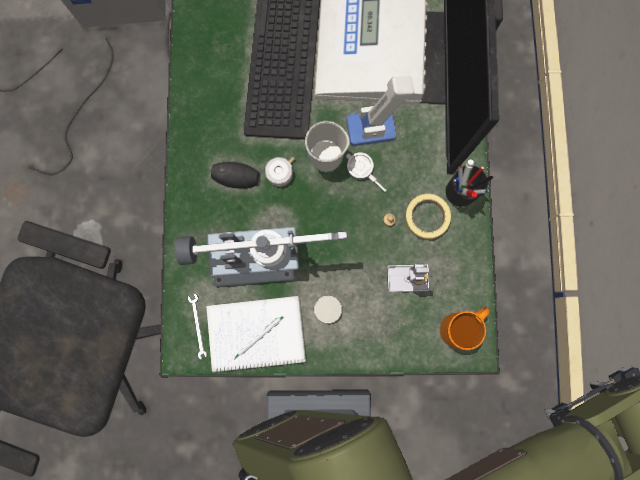

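The scene view shows the hanger (grip about (320,285), pan about (317,385), weight (325,388)) while the arm hides the lever. The top view shows the lever from about (185,250) to the free end (346,236), and the hanger pan at about (408,278). I'll zoom in on both.

```bash
cat > h.py <<'E'
import numpy as np, cv2
from scipy.spatial.transform import Rotation as Ro
from cell import manip
def cam(n):
    m=manip.camera_model(n); return m, Ro.from_euler('xyz',m['attitude']).as_matrix()
def ray(n,u,v):
    m,R=cam(n);K=m['K'];d=np.array([(u-K[0,2])/K[0,0],(v-K[1,2])/K[1,1]])
    s=d.copy()
    for _ in range(20): s=d/(1+m['k1']*(s@s))
    r=R@np.array([s[0],s[1],1]);return m['eye'],r/np.linalg.norm(r)
def onz(n,u,v,z):
    e,r=ray(n,u,v);return e+r*(z-e[2])/r[2]
def proj(n,p):
    m,R=cam(n);c=R.T@(np.array(p,float)-m['eye']);s=c[:2]/c[2];s=s*(1+m['k1']*(s@s));K=m['K']
    return np.array([K[0,0]*s[0]+K[0,2],K[1,1]*s[1]+K[1,2]])
def tri(a,b):
    (e1,r1),(e2,r2)=ray('scene',*a),ray('top',*b)
    A=np.stack([r1,-r2],1);t=np.linalg.lstsq(A,e2-e1,rcond=None)[0]
    p,q=e1+r1*t[0],e2+r2*t[1];return (p+q)/2,np.linalg.norm(p-q)
def crop(img,x,y,w,h,s,name):
    c=cv2.resize(img[y:y+h,x:x+w],None,fx=s,fy=s,interpolation=cv2.INTER_CUBIC)
    cv2.imwrite(name,c)
E
python3 - <<'E'
from h import *
print(cam('scene')[1],cam('top')[1])
t=cv2.imread('pics/top0.png');s=cv2.imread('pics/scene0.png')
crop(t,170,215,200,75,4,'pics/t_lever.png')
crop(t,370,250,80,60,10,'pics/t_h.png')
crop(s,270,270,100,150,4,'pics/s_h.png')
E
```

```text
[[ 0.87590027 -0.22333991  0.42768914]
 [-0.48183307 -0.45120701  0.75116517]
 [ 0.02521118 -0.86402055 -0.5028249 ]] [[-0.00837488 -0.9894962   0.14431609]
 [-0.99991711  0.00969826  0.00846893]
 [-0.00977959 -0.1442332  -0.9894954 ]]
```

View pics/t_lever.png

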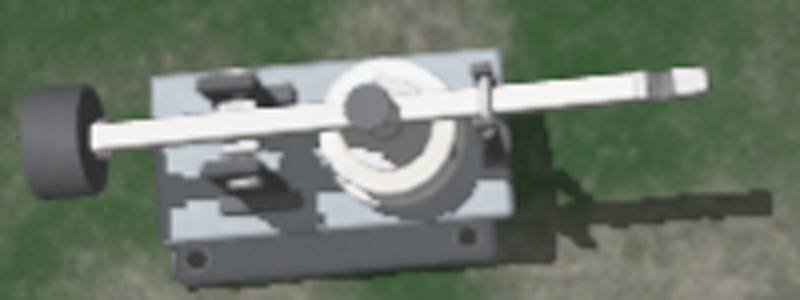

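View pics/t_h.png

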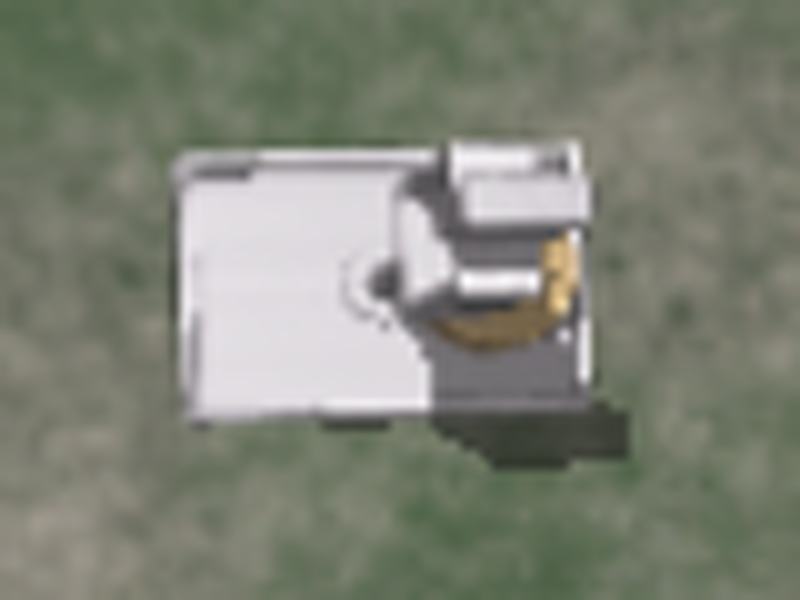

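View pics/s_h.png

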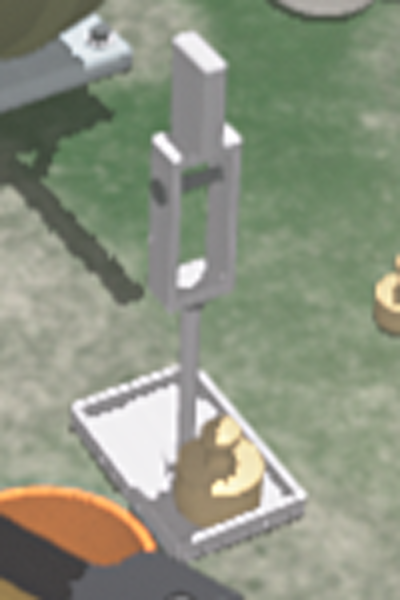

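Run:
```python
from h import *
f=lambda c,o,s:((c[0]+.5)/s-.5+o[0],(c[1]+.5)/s-.5+o[1])
T=[f(c,(370,250),10) for c in [(178,150),(582,142),(590,405),(188,418)]]
P=[onz('top',*t,12) for t in T]
for p in P: print('pan',p.round(1))
print('ctr',np.mean(P,0).round(1),[np.linalg.norm(P[i]-P[i-1]).round(1) for i in range(4)])
for a,b in((0,1),(3,2)):
    d=P[b]-P[a];print('yaw',np.degrees(np.arctan2(d[1],d[0])))
g=f((527,200),(370,250),10);print('gripTop',onz('top',*g,210).round(1))
for c in [(465,180),(588,178),(588,222),(465,224)]: print(onz('top',*f(c,(370,250),10),210).round(1))
# scene plate top
s=f((199,53),(270,270),4);print('tri',tri(s,g))
for c in [(173,42),(188,32),(226,66),(212,76)]: print('s',onz('scene',*f(c,(270,270),4),210).round(1))
# lever
for nm,c,z in [('end_up',(706,68),232),('end_lo',(706,93),232),('notchL',(638,86),230),('notchR',(672,83),230),('notchmid',(655,85),230),('bar_a',(100,137),190+22-10),('bar_b',(620,90),227)]:
    print(nm,onz('top',*f(c,(170,215),4),z).round(1))
```

```text
pan [ 529.2 -164.9   12. ]
pan [ 530.  -257.1   12. ]
pan [ 470.2 -256.9   12. ]
pan [ 468.3 -165.7   12. ]
ctr [ 499.4 -211.1   12. ] [np.float64(60.9), np.float64(92.2), np.float64(59.8), np.float64(91.3)]
yaw -89.47352052622911
yaw -88.81643795415634
gripTop [ 498.7 -210.6  210. ]
[ 502.7 -198.6  210. ]
[ 502.8 -222.6  210. ]
[ 494.3 -222.3  210. ]
[ 494.2 -198.4  210. ]
tri (array([ 498.68706924, -210.76940317,  208.57165205]), np.float64(0.2976475881216168))
s [ 492.4 -201.9  210. ]
s [ 500.6 -198.5  210. ]
s [ 502.2 -224.4  210. ]
s [ 494.4 -227.7  210. ]
end_up [571.2 -63.  232. ]
end_lo [559.  -62.8 232. ]
notchL [563.1 -30.3 230. ]
notchR [564.3 -46.6 230. ]
notchmid [563.5 -38.4 230. ]
bar_a [544.5 234.8 202. ]
bar_b [561.6 -21.6 227. ]
```

Request:
send_rows(commands=[[[0.01, 0, -0.025], 0], [[0.03, -0.01, -0.05], -0.05], [[0.06, -0.02, -0.06], -0.12], [[0.09, -0.033, -0.06], -0.2], [[0.12, -0.045, -0.06], -0.28], [[0.15, -0.057, -0.06], -0.36], [[0.18, -0.069, -0.06], -0.45], [[0.21, -0.081, -0.06], -0.54]], hand=-1)

```text
clock: 0.77
eef_pos: [397.7, -324.9, 265.3]
eef_rot: [-3.141, -0.0, 1.006]
wrist_force: [-0.9, -0.1, -0.5]
finger_gap: 93.8
```

Run:
```python
from h import *
s=manip.read_state();print(s['eef_pos'],s['eef_rot'],s['wrist_force'],s['clock'])
p=np.array([244.95+.8952*210-.4456*81,-492.13+.4456*210+.8952*81]);
y=s['eef_rot'][2];d=np.array([499,-211])-s['eef_pos'][:2]
print(p,d@[np.cos(y),np.sin(y)],d@[np.sin(y),-np.cos(y)],y-np.radians(90.85))
im=manip.camera('scene')[:,:,::-1];cv2.imwrite('pics/scene1.png',im)
t=cv2.imread('pics/top0.png').astype(int)
# lever profile along length
print(t[228:246,330:350,1])
```

```text
[ 397.68344458 -324.89846302  265.25508847] [-3.14119276e+00 -7.35014164e-05  1.00606610e+00] [-0.8660075  -0.09310672 -0.46025648] 0.7667
[ 396.8484 -326.0428] 150.43719113864208 24.628353633228357 -0.5795655281554675
[[ 93  93  94  94  94  94  93  94  96  97  99  99 103 107 107 104 105 106
  106 106]
 [ 94  94  95  95  94  93  93  96  97  99 100  98 105 109 108 105 104 105
  105 105]
 [ 94  95  95  95  96  94  95  95  96  97  99  99 102 106 103 103 104 106
  107 104]
 [ 95  97  97  97  97  96  94  95  96  96  92  93  95  99 115 117 110 108
  107 105]
 [123 111  99  95  97  96 104 121 202 223 220 222 217 213 214 185 132 109
  108 106]
 [207 159 120 116 115 124 132 138 213 235 236 236 235 233 233 221 160 110
  109 107]
 [224 173 127 125 120 132 142 142 198 230 234 234 234 234 234 233 183 107
  110 108]
 [232 187 127 126 121 132 142 142 183 225 234 234 234 234 235 235 186 106
  108 108]
 [237 189 120 128 127 136 143 144 175 222 234 234 234 234 235 237 189  99
  105 106]
 [237 187 116 129 129 139 145 145 165 223 235 231 224 210 190 182 139 100
  104 104]
 [236 193 127 130 130 139 144 133 132 159 169 162 151 131 109  94  96 103
  104 104]
 [168 137 105 107 109 118 117 103  98  92  87  90  92  94  97  96 100 103
  104 103]
 [ 87  88  90  93  93  99  97  97  99 100  97  98 100  99 100 100 101 102
  102 102]
 [ 94  94  94  94  93  94  96 101 104 104 100 101 102 101  99  99 101 102
  104 102]
 [ 96  95  93  95  96  97  99 102 103 103 102 101 101 101 101 100 102 102
  103 101]
 [ 94  93  94  96 100 102 103 104 105 104 105 103 102 103 102 101  99 101
  102 101]
 [ 92  94  97  98 101 104 105 106 106 106 105 103 103 105 104 101 101 102
  102 100]
 [ 93  95  98  99 100  99  99 104 109 107 104 103 103 104 103 103  99  99
  100 100]]
```

View pics/scene1.png

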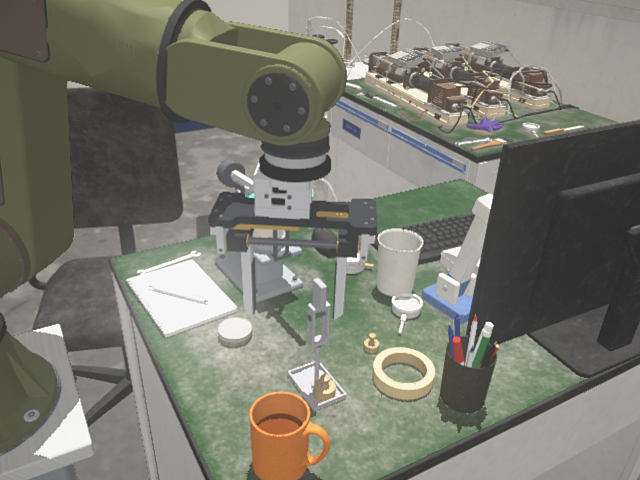

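The arm has cleared the hanger, which is unchanged (grip at (320,285)). I'll move over it next.

Request:
send_rows(commands=[[[0.025, 0.004, 0], -0.08], [[0.05, 0.008, 0], -0.16], [[0.075, 0.012, 0], -0.24], [[0.1, 0.016, 0], -0.33], [[0.125, 0.02, 0], -0.42], [[0.14, 0.023, 0], -0.5], [[0.15, 0.0246, 0], -0.58], [[0.1504, 0.0246, 0], -0.58]])

```text
clock: 1.48
eef_pos: [499.5, -211.6, 265.0]
eef_rot: [-3.141, -0.001, 1.587]
wrist_force: [0.8, -0.3, -0.0]
finger_gap: 94.2
```

Run:
```python
from h import *
s=manip.read_state();print(s['eef_pos'],s['eef_rot'],s['wrist_force'],s['clock'])
for c in [(346.1,234.6,232),(334.6,235.2,230.1),(338.05,235.,230.5),(331.05,235.4,229.9)]: print(onz('top',*c))
cv2.imwrite('pics/scene2.png',manip.camera('scene')[:,:,::-1])
```

```text
[ 499.49310442 -211.55393451  264.97254282] [-3.14093349e+00 -5.83315151e-04  1.58727290e+00] [ 0.76688265 -0.33693376 -0.02979793] 1.4833
[565.38905084 -62.81770465 232.        ]
[564.73042075 -40.80295346 230.1       ]
[564.99293205 -47.41974364 230.5       ]
[564.43933857 -33.98665001 229.9       ]
```

View pics/scene2.png

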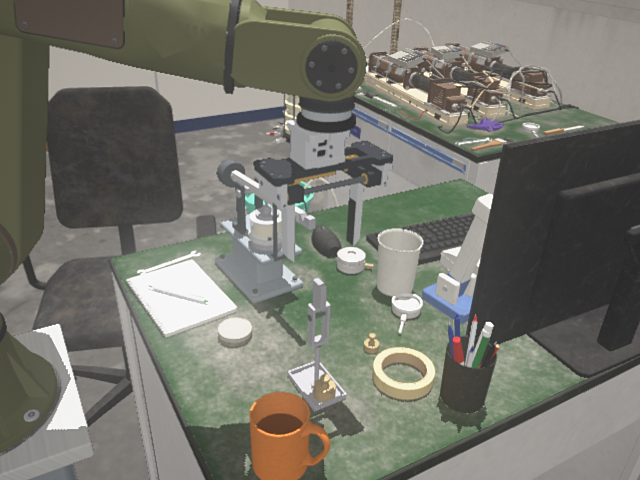

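Run:
```python
from h import *
s=cv2.imread('pics/scene2.png')
crop(s,205,150,130,160,5,'pics/s2c.png')
```

```text
(no output)
```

View pics/s2c.png

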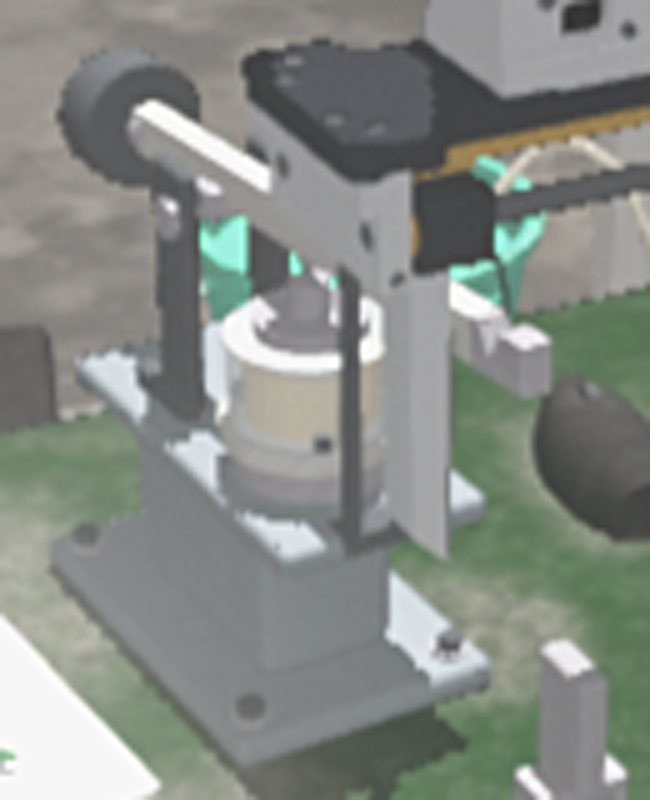

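Request:
send_rows(commands=[[[0, 0, 0.015], 0], [[0, 0, 0.03], 0], [[0, 0, 0.045], 0], [[0, 0, 0.06], 0], [[0, 0, 0.075], 0], [[0, 0, 0.085], 0], [[0, 0, 0.089], 0], [[0, 0, 0.089], 0]])

```text
clock: 2.2
eef_pos: [498.3, -213.1, 175.9]
eef_rot: [-3.141, -0.001, 1.58]
wrist_force: [-0.4, -0.7, 0.5]
finger_gap: 94.1
```

Request:
send_rows(commands=[[[0, 0, 0], 0], [[0, 0, 0], 0], [[0, 0, 0], 0], [[0, 0, 0], 0], [[0, 0, 0], 0], [[0, 0, 0], 0], [[0, 0, 0], 0], [[0, 0, 0], 0]], hand=1, force=40)

```text
clock: 2.87
eef_pos: [498.7, -212.8, 176.5]
eef_rot: [3.142, -0.0, 1.582]
wrist_force: [0.6, 0.3, -0.6]
finger_gap: 44.1
```

Run:
```python
from h import *
s=manip.read_state();print(s)
# upper frame plate end candidates: intersect scene ray with plane heights
for z in (60,70,80,90,100): print(z,onz('scene',205+485/5,150+500/5,z).round(0),onz('top',170+512/4,215+180/4,z).round(0))
```

```text
{'clock': 2.8667, 'joints': array([-4.70887766e-01,  3.07884450e-01,  1.57988053e+00,  9.28816272e-06,
        1.25382005e+00, -4.81924981e-01]), 'qd': array([ 2.32806770e-05,  1.70938512e-03, -4.49225888e-04, -1.30702835e-03,
       -2.75257656e-04, -3.95645729e-05]), 'effort': array([ 2.12250176e-03, -5.27271330e+01, -3.43690181e+01,  5.56014769e-02,
        5.03372087e-02,  7.39359712e-04]), 'eef_pos': array([ 498.73765141, -212.8265026 ,  176.47498173]), 'eef_rot': array([ 3.14158181e+00, -4.28798116e-06,  1.58183065e+00]), 'wrist_force': array([ 0.57202598,  0.27024308, -0.55863993]), 'moment': array([-0.06239348, -0.07994044, -0.00672586]), 'finger_gap': 44.07793357146191}
60 [637. 104.  60.] [536.  36.  60.]
70 [630.  89.  70.] [535.  36.  70.]
80 [622.  75.  80.] [534.  36.  80.]
90 [614.  60.  90.] [533.  35.  90.]
100 [606.  45. 100.] [532.  35. 100.]
```

Request:
send_rows(commands=[[[0, 0, 0], 0], [[0, 0, 0], 0], [[0, 0, 0], 0], [[0, 0, 0], 0], [[0, 0, 0], 0], [[0, 0, 0], 0], [[0, 0, 0], 0], [[0, 0, 0], 0]])

```text
clock: 3.53
eef_pos: [498.7, -212.9, 176.4]
eef_rot: [-3.142, -0.0, 1.582]
wrist_force: [0.7, -0.8, -0.2]
finger_gap: 9.8
```

Request:
send_rows(commands=[[[0, 0, -0.002], 0], [[0, 0, -0.007], 0], [[0, 0, -0.015], 0], [[0, 0, -0.025], 0], [[0, 0, -0.036], 0], [[0, 0, -0.045], 0], [[0, 0, -0.05], 0], [[0, 0, -0.05], 0]], force=50)

```text
clock: 4.2
eef_pos: [499.1, -213.0, 228.0]
eef_rot: [3.14, 0.001, 1.582]
wrist_force: [0.2, -1.1, -5.9]
finger_gap: 9.5
```

Run:
```python
from h import *
s=manip.read_state();print(s['wrist_force'],s['moment'],s['finger_gap'],s['eef_pos'])
im=manip.camera('scene')[:,:,::-1];cv2.imwrite('pics/scene3.png',im);crop(im,220,150,200,260,3,'pics/s3c.png')
```

```text
[ 0.18848875 -1.06675552 -5.92268665] [ 0.02740959 -0.11829665 -0.03582637] 9.543614996325644 [ 499.13768421 -213.03530082  228.04969779]
```

View pics/s3c.png

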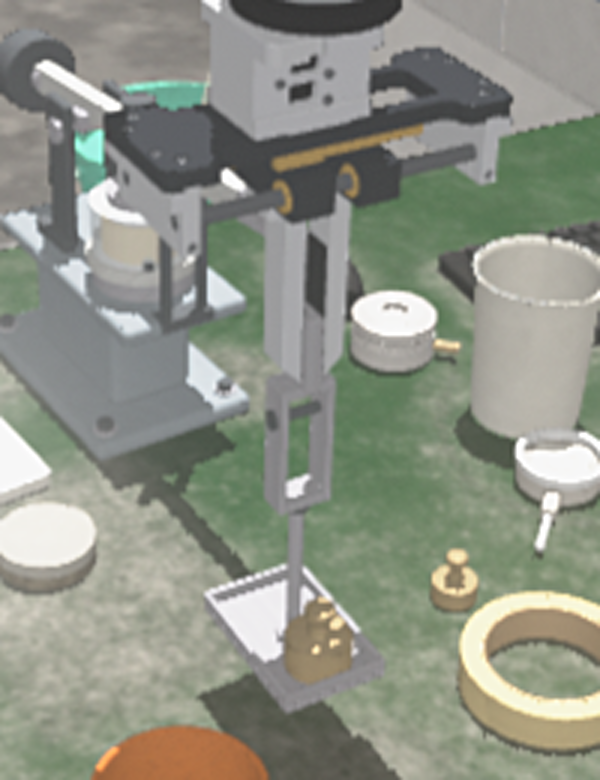

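Request:
send_rows(commands=[[[0, 0, -0.004], 0], [[0.002, 0.001, -0.012], 0], [[0.006, 0.004, -0.022], 0], [[0.012, 0.009, -0.032], -0.01], [[0.02, 0.015, -0.04], -0.02], [[0.03, 0.022, -0.045], -0.03], [[0.04, 0.03, -0.046], -0.04], [[0.05, 0.037, -0.046], -0.05]])

```text
clock: 4.92
eef_pos: [536.2, -161.0, 272.6]
eef_rot: [3.141, 0.0, 1.633]
wrist_force: [0.4, -1.2, -6.0]
finger_gap: 9.9
```

Request:
send_rows(commands=[[[0.01, 0.007, 0], -0.005], [[0.02, 0.014, 0], -0.005], [[0.029, 0.021, 0], -0.005], [[0.037, 0.027, 0], -0.005], [[0.043, 0.031, 0], -0.005], [[0.046, 0.0335, 0], -0.005], [[0.046, 0.0335, 0], -0.005], [[0.046, 0.0335, 0], -0.005]])

```text
clock: 5.58
eef_pos: [565.7, -114.6, 272.4]
eef_rot: [-3.141, 0.0, 1.637]
wrist_force: [-1.0, -0.6, -5.4]
finger_gap: 9.8
```

Run:
```python
from h import *
s=manip.read_state();print(s['wrist_force'],s['moment'],s['finger_gap'],s['eef_pos'],s['eef_rot'])
im=manip.camera('scene')[:,:,::-1];cv2.imwrite('pics/scene4.png',im);crop(im,250,110,160,200,4,'pics/s4c.png')
t=manip.camera('top')[:,:,::-1];cv2.imwrite('pics/top4.png',t);crop(t,300,200,120,80,6,'pics/t4c.png')
```

```text
[-0.98807156 -0.62264221 -5.42411606] [-0.01708186 -0.05966262  0.04883581] 9.75913112236542 [ 565.74614788 -114.63757755  272.36234478] [-3.14134458e+00  1.34365045e-04  1.63679804e+00]
```

View pics/s4c.png

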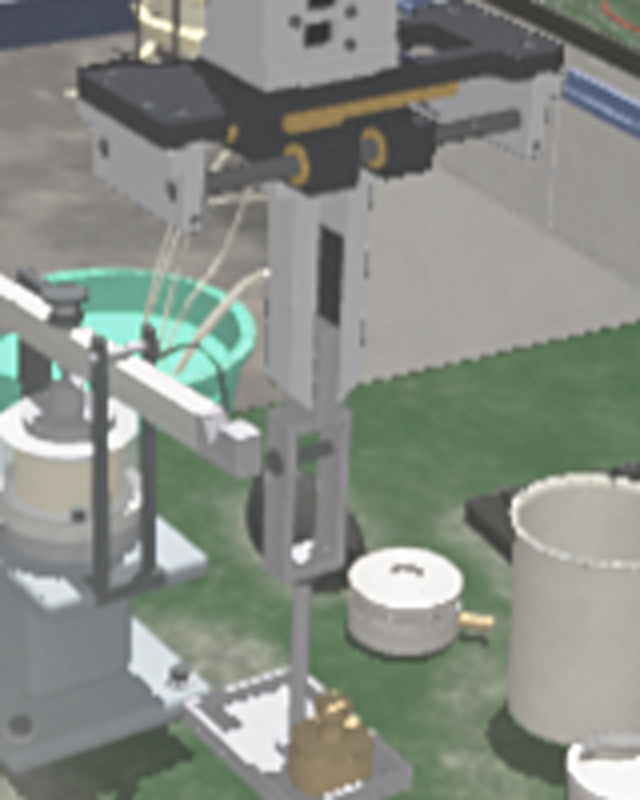

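View pics/t4c.png

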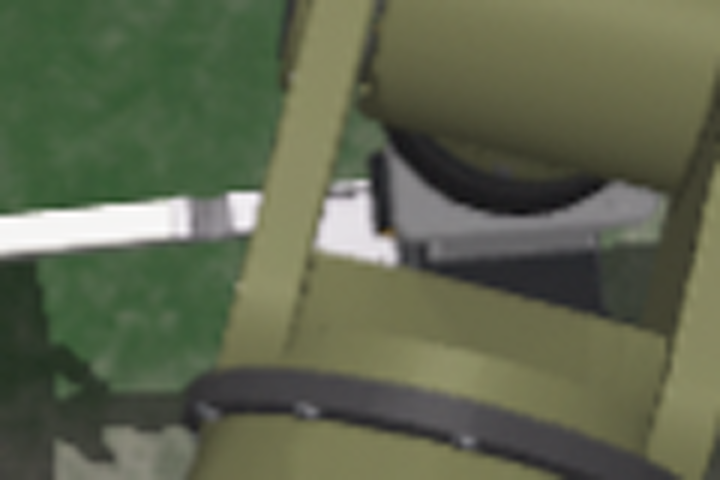

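Run:
```python
from h import *
f=lambda c:((c[0]+.5)/4-.5+250,(c[1]+.5)/4-.5+110)
g=lambda p:((proj('scene',p)-[250,110]+.5)*4-.5).round(1)
print('end',tri(f((246,433)),(346.1,234.6)))
tcp=np.array([565.75,-114.6,272.4])
y=1.637;tx=np.array([np.cos(y),np.sin(y),0]);ty=np.array([np.sin(y),-np.cos(y),0])
pin=tcp+2.1*tx-[0,0,176.4-150]
print('pin',pin,g(pin),'ends',g(pin-11*ty),g(pin+11*ty),'outer',g(pin-17*ty))
print('end exp',g([565.4,-62.8,232]),'notch top centre',g([564.7,-40.8,230.2]))
l=np.array([.0698,-.9976])
for o in(-6,6): print('end corner',g([565.4+o,-62.8,232.1]), 'notch', [g([564.7+o+.07*k,-40.8-k,230.2+k*.087]) for k in(-7,7)])
print('pan corners',[g(pin-[0,0,138]+a*46*tx+b*30*ty) for a in(-1,1) for b in(-1,1)])
```

```text
end (array([565.00438429, -62.64171785, 231.90041583]), np.float64(0.8666407935139282))
pin [ 565.61107382 -112.50460039  246.        ] [307.9 453. ] ends [285.1 459.4] [330.3 446.7] outer [272.6 463. ]
end exp [248.  432.6] notch top centre [222.1 415.4]
end corner [235.6 435.3] notch [array([201.3, 413. ]), array([218.5, 423.4])]
end corner [260.4 429.5] notch [array([225.8, 407.5]), array([243.1, 417.8])]
pan corners [array([297.2, 809. ]), array([414.4, 765.7]), array([183.1, 701.1]), array([296. , 663.5])]
```

Triangulated lever end is (565.0, -62.6, 231.9), as expected, and the pin projects onto where it is seen. I'll slide the stirrup over the lever.

Request:
send_rows(commands=[[[0.002, 0.001, 0], 0], [[0.006, 0.002, 0], 0], [[0.011, 0.003, 0], 0], [[0.017, 0.0035, 0], 0], [[0.023, 0.0035, 0], 0], [[0.029, 0.0035, 0], 0], [[0.034, 0.0035, 0], 0], [[0.036, 0.0035, 0], 0]])

```text
clock: 6.35
eef_pos: [566.9, -77.4, 272.5]
eef_rot: [3.141, -0.0, 1.638]
wrist_force: [-0.1, -0.0, -4.8]
finger_gap: 9.9
```

Run:
```python
from h import *
s=manip.read_state();print(s['wrist_force'],s['finger_gap'],s['eef_pos'],s['eef_rot'])
im=manip.camera('scene')[:,:,::-1];cv2.imwrite('pics/scene5.png',im);crop(im,270,170,100,120,6,'pics/s5c.png')
```

```text
[-0.08593352 -0.04360945 -4.76623435] 9.898658459019012 [566.88474293 -77.3580352  272.54117558] [ 3.14146669e+00 -1.11492163e-04  1.63756401e+00]
```

View pics/s5c.png

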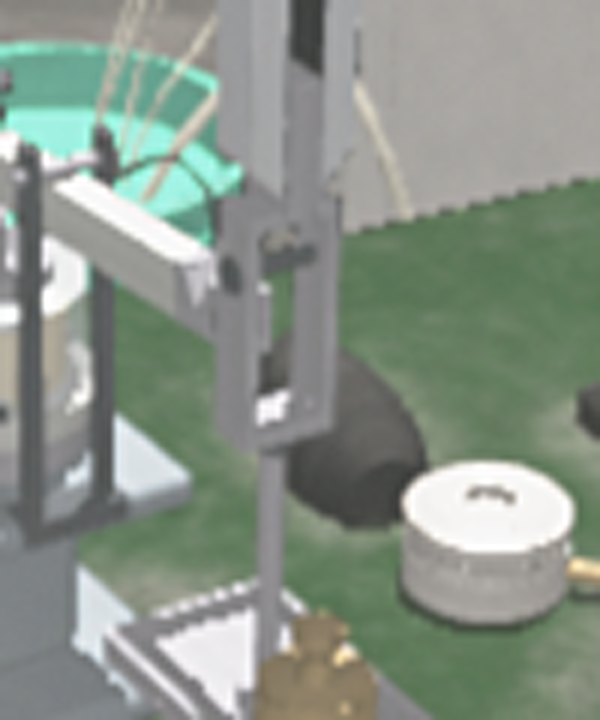

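The lever end is inside the window (about (265,315) in the crop), below the pin. Continuing.

Request:
send_rows(commands=[[[0.003, 0, 0], 0], [[0.008, 0, 0], 0], [[0.014, 0, 0], 0], [[0.02, 0, 0], 0], [[0.026, 0, 0], 0], [[0.031, 0, 0], 0], [[0.0345, 0, 0], 0], [[0.0345, 0, 0], 0]])

```text
clock: 7.07
eef_pos: [564.6, -43.1, 272.5]
eef_rot: [3.141, -0.0, 1.638]
wrist_force: [-0.1, 0.2, -5.5]
finger_gap: 9.8
```

Run:
```python
from h import *
s=manip.read_state();print(s['wrist_force'],s['finger_gap'],s['eef_pos'],s['eef_rot'])
im=manip.camera('scene')[:,:,::-1];cv2.imwrite('pics/scene6.png',im);crop(im,250,150,100,120,6,'pics/s6c.png')
g=lambda p:((proj('scene',p)-[250,150]+.5)*6-.5).round(1)
y=1.637;tx=np.array([np.cos(y),np.sin(y),0]);ty=np.array([np.sin(y),-np.cos(y),0])
pin=s['eef_pos']+2.1*tx-[0,0,176.4-150];print(pin,g(pin-11*ty),g(pin+11*ty))
for o in(-6,6): print('end corner',g([565.2+o,-62.8,232.1]), 'notch', [g([564.5+o+.07*k,-40.8-k,230.2+k*.087]) for k in(-7,0,7)])
```

```text
[-0.06000821  0.18019732 -5.45010102] 9.8485555863031 [564.62602497 -43.1223479  272.50977995] [ 3.14148125e+00 -8.93510211e-05  1.63756380e+00]
[564.48709879 -41.02694829 246.10977995] [301.2 342.7] [366.7 325.7]
end corner [353.  413.3] notch [array([301.6, 379.9]), array([314.4, 387.7]), array([327.4, 395.5])]
end corner [390.2 404.7] notch [array([338.3, 371.6]), array([351.2, 379.3]), array([364.3, 387.1])]
```

View pics/s6c.png

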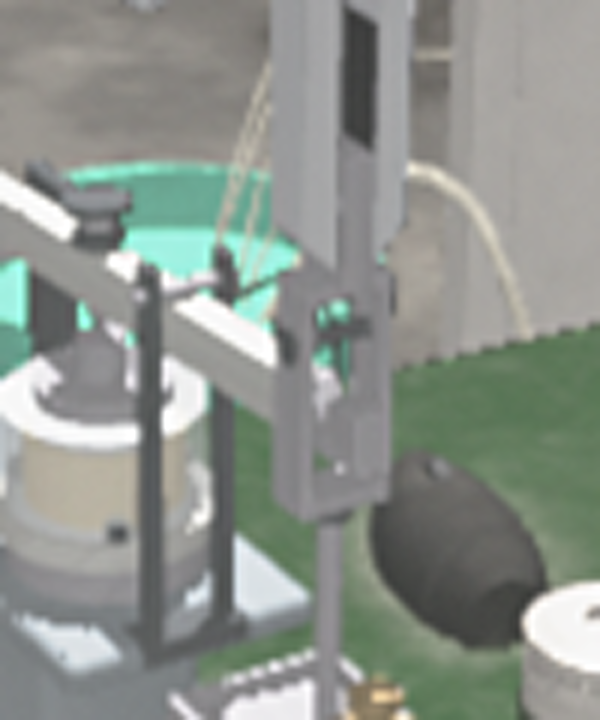

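Request:
send_rows(commands=[[[0, 0, 0.001], 0], [[0, 0, 0.004], 0], [[0, 0, 0.007], 0], [[0, 0, 0.0105], 0], [[0, 0, 0.0135], 0], [[0, 0, 0.016], 0], [[0, 0, 0.0175], 0], [[0, 0, 0.018], 0]])

```text
clock: 7.78
eef_pos: [564.6, -43.9, 254.1]
eef_rot: [-3.141, -0.0, 1.637]
wrist_force: [0.3, -0.3, -4.7]
finger_gap: 9.7
```

Request:
send_rows(commands=[[[0, 0, 0.0005], 0], [[0, 0, 0.001], 0], [[0, 0, 0.0016], 0], [[0, 0, 0.0022], 0], [[0, 0, 0.0028], 0], [[0, 0, 0.0034], 0], [[0, 0, 0.004], 0], [[0, 0, 0.004], 0]])

```text
clock: 8.45
eef_pos: [564.7, -43.8, 250.4]
eef_rot: [3.142, -0.0, 1.637]
wrist_force: [-0.4, 0.5, -5.1]
finger_gap: 9.6
```

Run:
```python
from h import *
s=manip.read_state();print(s['clock'],s['wrist_force'],s['moment'],s['finger_gap'],s['eef_pos'],s['eef_rot'])
im=manip.camera('scene')[:,:,::-1];cv2.imwrite('pics/scene7.png',im);crop(im,250,150,100,120,6,'pics/s7c.png')
```

```text
8.45 [-0.42919484  0.51205286 -5.14880078] [ 0.14733615 -0.05817835  0.00401186] 9.64748493837585 [564.66028561 -43.83893583 250.41073393] [ 3.14152536e+00 -1.60788119e-04  1.63682585e+00]
```

View pics/s7c.png

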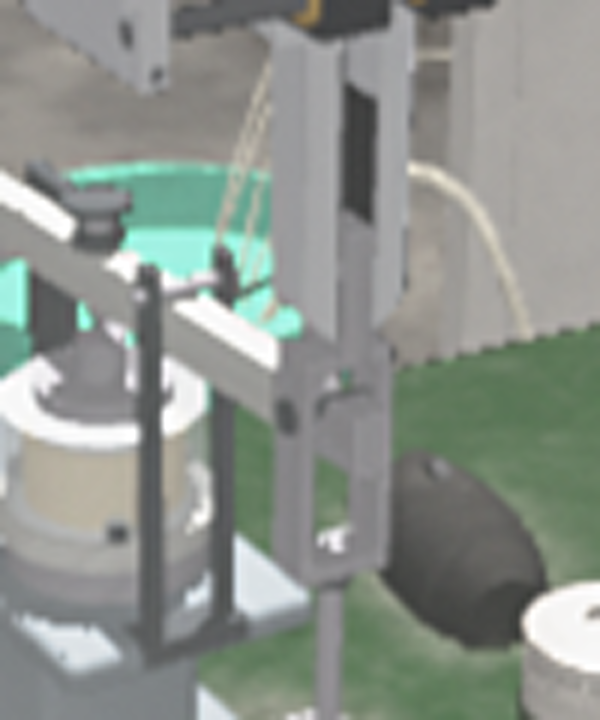

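Request:
send_rows(commands=[[[0, 0, 0.0005], 0], [[0, 0, 0.001], 0], [[0, 0, 0.0016], 0], [[-0.0002, 0, 0.0022], 0], [[-0.0003, 0, 0.0028], 0], [[-0.0005, 0, 0.0034], 0], [[-0.0006, 0, 0.004], 0], [[-0.0006, 0, 0.004], 0]])

```text
clock: 9.17
eef_pos: [564.7, -44.4, 246.3]
eef_rot: [-3.141, -0.0, 1.637]
wrist_force: [-0.4, 2.9, -4.9]
finger_gap: 9.6
```

Run:
```python
from h import *
s=manip.read_state();print(s['clock'],s['wrist_force'],s['moment'],s['finger_gap'],s['eef_pos'],s['eef_rot'])
im=manip.camera('scene')[:,:,::-1];cv2.imwrite('pics/scene8.png',im);crop(im,230,150,120,120,6,'pics/s8c.png')
```

```text
9.1667 [-0.42186729  2.94308165 -4.88051541] [ 0.53604636 -0.15982496 -0.05202783] 9.599595791329769 [564.66974808 -44.40968109 246.26736773] [-3.14146091e+00 -2.89329821e-04  1.63683967e+00]
```

View pics/s8c.png

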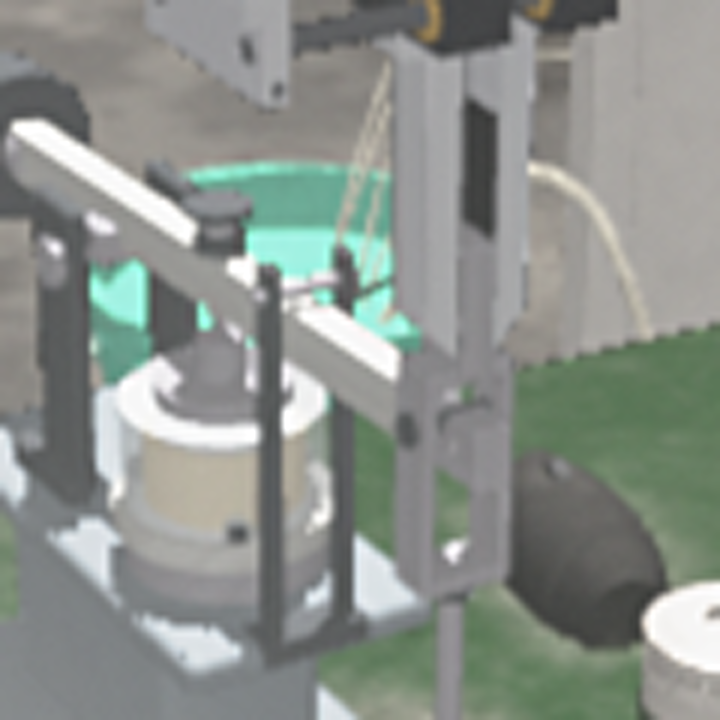

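Lateral force of 2.9 N in +y: the pin rides the outer flank. I'll shift inward to relieve it.

Request:
send_rows(commands=[[[0.0003, 0, 0], 0], [[0.0006, 0, 0], 0], [[0.001, 0, 0], 0], [[0.0013, 0, 0], 0], [[0.0015, 0, 0], 0], [[0.0015, 0, 0], 0], [[0.0015, 0, 0], 0], [[0.0015, 0, 0], 0]])

```text
clock: 9.88
eef_pos: [564.6, -43.2, 246.5]
eef_rot: [3.142, 0.0, 1.637]
wrist_force: [-0.8, -1.3, -3.6]
finger_gap: 9.7
```

Run:
```python
from h import *
s=manip.read_state();print(s['clock'],s['wrist_force'],s['moment'],s['eef_pos'],s['eef_rot'])
```

```text
9.8833 [-0.84550027 -1.33655608 -3.55556443] [-0.24583647 -0.00715496 -0.03771977] [564.60331492 -43.17834004 246.49083597] [3.14151203e+00 2.70220267e-04 1.63668780e+00]
```

Request:
send_rows(commands=[[[-0.0002, 0, 0.0003], 0], [[-0.0003, 0, 0.0006], 0], [[-0.0004, 0, 0.0009], 0], [[-0.0005, 0, 0.0012], 0], [[-0.0006, 0, 0.0015], 0], [[-0.0007, 0, 0.0018], 0], [[-0.0007, 0, 0.002], 0], [[-0.0007, 0, 0.002], 0]])

```text
clock: 10.55
eef_pos: [564.6, -43.6, 244.4]
eef_rot: [-3.141, -0.0, 1.637]
wrist_force: [0.2, 0.8, -3.5]
finger_gap: 9.8
```

Run:
```python
from h import *
s=manip.read_state();print(s['clock'],s['wrist_force'],s['moment'],s['eef_pos'],s['eef_rot'])
```

```text
10.55 [ 0.17237997  0.78623895 -3.52120179] [ 0.26318884 -0.02591382  0.05855416] [564.60686152 -43.60089595 244.37538419] [-3.14149684e+00 -1.90424607e-04  1.63686053e+00]
```

Request:
send_rows(commands=[[[0, 0, 0.0002], 0], [[0, 0, 0.0005], 0], [[0, 0, 0.0007], 0], [[0, 0, 0.001], 0], [[0, 0, 0.0012], 0], [[-0.0001, 0, 0.0014], 0], [[-0.0001, 0, 0.0016], 0], [[-0.0001, 0, 0.0016], 0]])

```text
clock: 11.22
eef_pos: [564.6, -43.8, 242.8]
eef_rot: [-3.142, -0.0, 1.637]
wrist_force: [0.2, 1.0, -4.6]
finger_gap: 9.4
```

Request:
send_rows(commands=[[[0, 0, 0.0002], 0], [[0, 0, 0.0005], 0], [[0, 0, 0.0007], 0], [[-0.0001, 0, 0.001], 0], [[-0.0001, 0, 0.0012], 0], [[-0.0002, 0, 0.0014], 0], [[-0.0002, 0, 0.0016], 0], [[-0.0002, 0, 0.0016], 0]])

```text
clock: 11.88
eef_pos: [564.7, -44.0, 241.2]
eef_rot: [-3.142, -0.0, 1.637]
wrist_force: [0.8, 0.9, -4.4]
finger_gap: 9.5
```

Request:
send_rows(commands=[[[0, 0, 0.0002], 0], [[0, 0, 0.0005], 0], [[0, 0, 0.0007], 0], [[0, 0, 0.001], 0], [[0, 0, 0.0012], 0], [[0, 0, 0.0014], 0], [[0, 0, 0.0016], 0], [[0, 0, 0.0016], 0]])

```text
clock: 12.55
eef_pos: [564.7, -44.1, 239.6]
eef_rot: [3.142, 0.0, 1.637]
wrist_force: [-0.1, -0.8, -3.4]
finger_gap: 9.6
```

Request:
send_rows(commands=[[[0, 0, 0.0002], 0], [[0, 0, 0.0005], 0], [[0, 0, 0.0007], 0], [[-0.0001, 0, 0.001], 0], [[-0.0002, 0, 0.0012], 0], [[-0.0003, 0, 0.0014], 0], [[-0.0003, 0, 0.0016], 0], [[-0.0003, 0, 0.0016], 0]])

```text
clock: 13.22
eef_pos: [564.7, -44.3, 238.0]
eef_rot: [-3.142, -0.0, 1.637]
wrist_force: [-0.2, 0.5, -2.7]
finger_gap: 9.4
```

Run:
```python
from h import *
s=manip.read_state();print(s['clock'],s['wrist_force'],s['moment'],s['eef_pos'],s['eef_rot'])
im=manip.camera('scene')[:,:,::-1];cv2.imwrite('pics/scene9.png',im);crop(im,230,150,120,120,6,'pics/s9c.png')
```

```text
13.2167 [-0.23498872  0.46982847 -2.70751625] [ 0.03880961 -0.06101192 -0.01945462] [564.65114473 -44.28809212 237.98209394] [-3.14150830e+00 -4.61699154e-05  1.63682307e+00]
```

View pics/s9c.png

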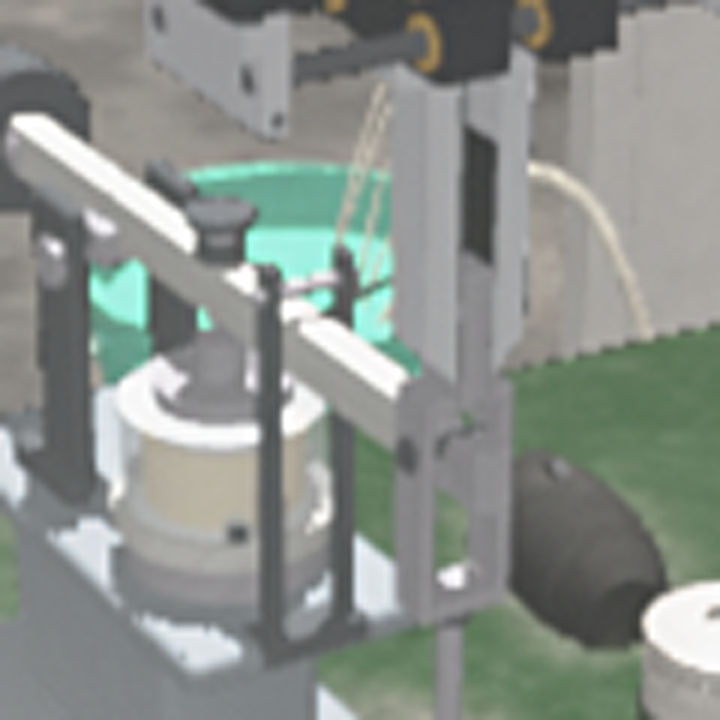

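The lever is following the pin down (bar end moved from about (400,380) to (400,410) in the crop). I'll take smaller steps now, since the load may be starting to transfer.

Request:
send_rows(commands=[[[0, 0, 0.0001], 0], [[0, 0, 0.0002], 0], [[0, 0, 0.0004], 0], [[0, 0, 0.0005], 0], [[0, 0, 0.0007], 0], [[0, 0, 0.0008], 0], [[0, 0, 0.0008], 0], [[0, 0, 0.0008], 0]])

```text
clock: 13.93
eef_pos: [564.7, -44.3, 237.2]
eef_rot: [-3.142, 0.0, 1.637]
wrist_force: [-0.4, -0.5, -3.6]
finger_gap: 9.6
```

Request:
send_rows(commands=[[[0, 0, 0], 0], [[0, 0, 0], 0], [[0, 0, 0], 0], [[0, 0, 0], 0], [[0, 0, 0], 0], [[0, 0, 0], 0], [[0, 0, 0], 0], [[0, 0, 0], 0]])

```text
clock: 14.6
eef_pos: [564.7, -44.3, 237.3]
eef_rot: [3.142, 0.0, 1.637]
wrist_force: [-0.7, 0.7, -3.5]
finger_gap: 9.8
```

Request:
send_rows(commands=[[[0, 0, 0.0002], 0], [[0, 0, 0.0004], 0], [[0, 0, 0.0006], 0], [[0, 0, 0.0008], 0], [[-0.0001, 0, 0.001], 0], [[-0.0001, 0, 0.0012], 0], [[-0.0001, 0, 0.0014], 0], [[-0.0001, 0, 0.0014], 0]])

```text
clock: 15.27
eef_pos: [564.7, -44.4, 235.8]
eef_rot: [-3.142, 0.0, 1.637]
wrist_force: [0.1, -0.9, -3.9]
finger_gap: 9.8
```

Run:
```python
from h import *
s=manip.read_state();print(s['clock'],s['wrist_force'],s['effort'][1:3],s['joints'],s['eef_pos'])
```

```text
15.2667 [ 0.07324214 -0.89153719 -3.92689937] [-57.09730625 -37.65894413] [-1.43145498e-01  3.15599788e-01  1.42981978e+00 -2.66199952e-05
  1.39621338e+00 -2.09174880e-01] [564.68275139 -44.417416   235.7885696 ]
```

Request:
send_rows(commands=[[[-0.0001, 0, 0.0002], 0], [[-0.0002, 0, 0.0004], 0], [[-0.0002, 0, 0.0006], 0], [[-0.0002, 0, 0.0008], 0], [[-0.0003, 0, 0.001], 0], [[-0.0003, 0, 0.0012], 0], [[-0.0003, 0, 0.0014], 0], [[-0.0003, 0, 0.0014], 0]])

```text
clock: 15.93
eef_pos: [564.7, -44.6, 234.4]
eef_rot: [-3.142, -0.0, 1.637]
wrist_force: [-0.5, 0.4, -4.6]
finger_gap: 9.7
```

Request:
send_rows(commands=[[[0, 0, 0.0002], 0], [[0, 0, 0.0004], 0], [[0, 0, 0.0006], 0], [[0, 0, 0.0008], 0], [[-0.0001, 0, 0.001], 0], [[-0.0001, 0, 0.0012], 0], [[-0.0001, 0, 0.0014], 0], [[-0.0001, 0, 0.0014], 0]])

```text
clock: 16.6
eef_pos: [564.7, -44.8, 233.0]
eef_rot: [-3.142, -0.0, 1.637]
wrist_force: [-0.1, 0.7, -3.6]
finger_gap: 10.0
```

Request:
send_rows(commands=[[[0, 0, 0.0002], 0], [[0, 0, 0.0004], 0], [[0, 0, 0.0006], 0], [[0, 0, 0.0008], 0], [[-0.0001, 0, 0.001], 0], [[-0.0001, 0, 0.0012], 0], [[-0.0001, 0, 0.0014], 0], [[-0.0001, 0, 0.0014], 0]])

```text
clock: 17.27
eef_pos: [564.7, -44.9, 231.8]
eef_rot: [3.141, 0.0, 1.637]
wrist_force: [-1.0, 1.2, -1.5]
finger_gap: 9.5
```

Request:
send_rows(commands=[[[0.0001, 0, 0], 0], [[0.0002, 0, 0], 0], [[0.0002, 0, 0], 0], [[0.0002, 0, 0], 0], [[0.0002, 0, 0], 0], [[0.0002, 0, 0], 0], [[0.0002, 0, 0], 0], [[0.0002, 0, 0], 0]])

```text
clock: 17.93
eef_pos: [564.7, -44.8, 231.7]
eef_rot: [3.141, 0.0, 1.637]
wrist_force: [-0.2, -0.6, 0.1]
finger_gap: 10.0
```

Run:
```python
from h import *
F=[]
for i in range(10):
    im=manip.camera('scene');s=manip.read_state();F.append(s['wrist_force'])
print(np.round(F,1),np.mean(F,0),s['clock'],s['moment'],s['eef_pos'])
im=im[:,:,::-1];cv2.imwrite('pics/scene10.png',im);crop(im,230,150,120,120,6,'pics/s10c.png')
```

```text
[[ 0.1 -0.7  0.1]
 [-0.4 -1.6  0.6]
 [ 0.  -1.7 -0.5]
 [ 0.2 -1.5 -0.4]
 [-0.5 -0.6  0.4]
 [-0.3 -1.5 -1. ]
 [-0.2 -2.3  0.7]
 [ 0.2 -0.3 -0. ]
 [-0.5 -1.5 -0. ]
 [ 0.4 -2.1  0.6]] [-0.10481497 -1.37921053  0.03771186] 18.4333 [-0.29203877 -0.08520358 -0.00501442] [564.71503441 -44.76663362 231.66972347]
```

View pics/s10c.png

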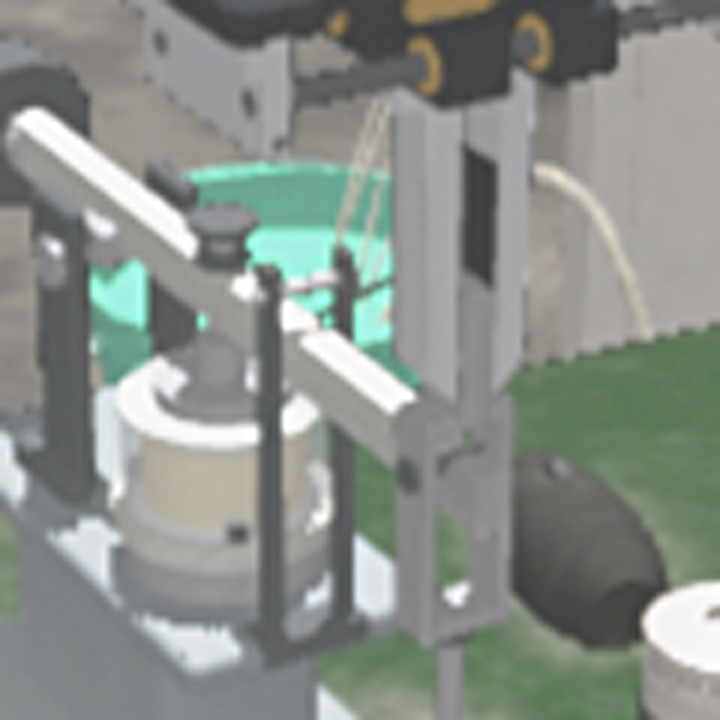

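Request:
send_rows(commands=[[[-0.0001, 0, 0], 0], [[-0.0002, 0, 0], 0], [[-0.0003, 0, 0], 0], [[-0.0003, 0, 0], 0], [[-0.0003, 0, 0], 0], [[-0.0003, 0, 0], 0], [[-0.0003, 0, 0], 0], [[-0.0003, 0, 0], 0]])

```text
clock: 19.1
eef_pos: [564.7, -44.9, 231.6]
eef_rot: [-3.142, -0.0, 1.637]
wrist_force: [0.7, 1.1, -0.3]
finger_gap: 10.0
```

Run:
```python
from h import *
F=[];M=[]
for i in range(8):
    im=manip.camera('scene');s=manip.read_state();F.append(s['wrist_force']);M.append(s['moment'])
print(np.mean(F,0),np.mean(M,0),s['clock'],s['eef_pos'])
```

```text
[-0.20642015  1.51468064 -0.24609618] [ 0.37623398 -0.09206421  0.00450228] 19.5 [564.70058143 -44.91285145 231.61780574]
```

Request:
send_rows(commands=[[[0.0001, 0, 0], 0], [[0.00015, 0, 0], 0], [[0.00015, 0, 0], 0], [[0.00015, 0, 0], 0], [[0.00015, 0, 0], 0], [[0.00015, 0, 0], 0], [[0.00015, 0, 0], 0], [[0.00015, 0, 0], 0]], force=20)

```text
clock: 20.17
eef_pos: [564.7, -44.9, 231.7]
eef_rot: [3.142, 0.0, 1.637]
wrist_force: [-0.2, 0.7, -0.1]
finger_gap: 9.9
```

Request:
send_rows(commands=[[[0, 0, 0], 0], [[0, 0, 0], 0], [[0, 0, 0], 0], [[0, 0, 0], 0], [[0, 0, 0], 0], [[0, 0, 0], 0], [[0, 0, 0], 0], [[0, 0, 0], 0]], force=8)

```text
clock: 20.83
eef_pos: [564.7, -44.9, 231.7]
eef_rot: [-3.142, 0.0, 1.637]
wrist_force: [0.2, -0.1, 0.1]
finger_gap: 10.1
```

Request:
send_rows(commands=[[[0, 0, 0], 0], [[0, 0, 0], 0], [[0, 0, 0], 0], [[0, 0, 0], 0], [[0, 0, 0], 0], [[0, 0, 0], 0], [[0, 0, 0], 0], [[0, 0, 0], 0]], force=3)

```text
clock: 21.5
eef_pos: [564.7, -44.9, 231.7]
eef_rot: [3.142, 0.0, 1.637]
wrist_force: [0.3, -0.9, -0.1]
finger_gap: 10.4
```

Run:
```python
from h import *
F=[];M=[]
for i in range(6):
    im=manip.camera('scene');s=manip.read_state();F.append(s['wrist_force']);M.append(s['moment'])
print(np.mean(F,0),np.mean(M,0),s['clock'],s['eef_pos'],s['finger_gap'])
im=im[:,:,::-1];cv2.imwrite('pics/scene11.png',im);crop(im,220,150,150,190,4,'pics/s11c.png')
```

```text
[ 0.32315997 -1.20966386  0.21796275] [-0.24105257 -0.21653466  0.03411843] 21.8 [564.71288674 -44.91866003 231.64045691] 9.855971652603387
```

View pics/s11c.png

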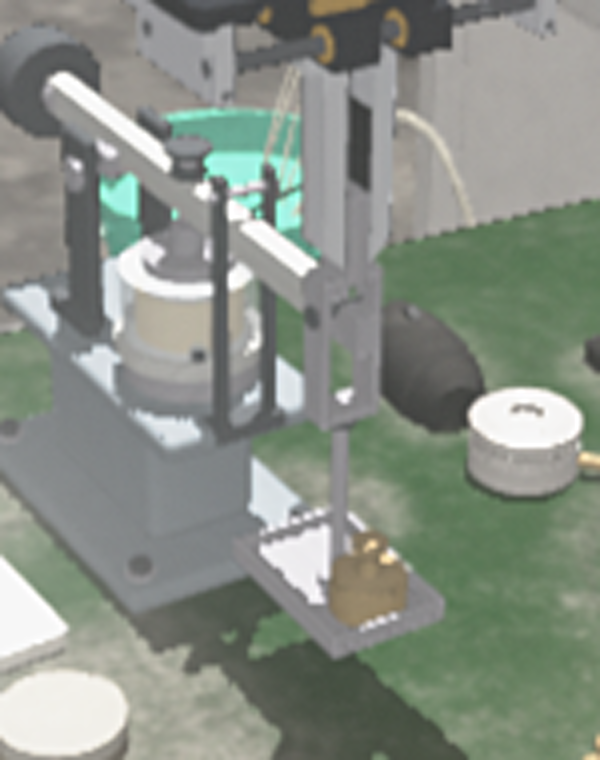

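Under the light grip the hanger has started to lean (Fy -1.2). I'll guide the grip outward so it reaches its natural lean before I open the fingers.

Request:
send_rows(commands=[[[-0.0003, 0, 0], 0], [[-0.0007, 0, 0], 0], [[-0.0011, 0, 0], 0], [[-0.0015, 0, 0], 0], [[-0.0019, 0, 0], 0], [[-0.0023, 0, 0.0001], 0], [[-0.0026, 0, 0.0001], 0], [[-0.0028, 0, 0.0001], 0]])

```text
clock: 22.47
eef_pos: [564.9, -47.7, 231.5]
eef_rot: [-3.142, -0.0, 1.637]
wrist_force: [0.4, 1.2, -0.6]
finger_gap: 9.8
```

Run:
```python
from h import *
F=[];M=[]
for i in range(6):
    im=manip.camera('scene');s=manip.read_state();F.append(s['wrist_force']);M.append(s['moment'])
print(np.mean(F,0),np.mean(M,0),s['clock'],s['eef_pos'],s['finger_gap'])
im=im[:,:,::-1];cv2.imwrite('pics/scene12.png',im);crop(im,220,150,150,190,4,'pics/s12c.png')
```

```text
[ 0.54807911  0.39790443 -0.38042127] [ 0.04605148 -0.15815217 -0.02116551] 22.7667 [564.88956604 -47.66214143 231.55336034] 9.944292475675052
```

View pics/s12c.png

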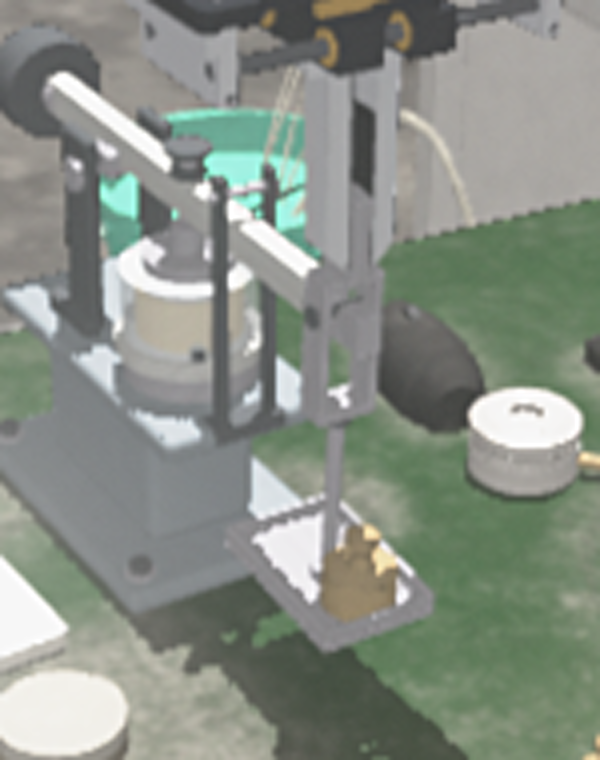

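Request:
send_rows(commands=[[[-0.0003, 0, 0], 0], [[-0.0006, 0, 0], 0], [[-0.0009, 0, 0], 0], [[-0.0012, 0, 0], 0], [[-0.0014, 0, 0], 0], [[-0.0016, 0, 0], 0], [[-0.0016, 0, 0], 0], [[-0.0016, 0, 0], 0]])

```text
clock: 23.43
eef_pos: [565.0, -49.3, 231.5]
eef_rot: [-3.142, 0.0, 1.637]
wrist_force: [0.7, 0.8, 0.6]
finger_gap: 9.7
```

Run:
```python
from h import *
F=[];M=[]
for i in range(6):
    im=manip.camera('scene');s=manip.read_state();F.append(s['wrist_force']);M.append(s['moment'])
print(np.mean(F,0),np.mean(M,0),s['clock'],s['eef_pos'],s['finger_gap'])
```

```text
[ 0.32742543  0.53877805 -0.43562644] [ 0.11817714 -0.12226849 -0.00182844] 23.7333 [564.9982892  -49.26482468 231.54007178] 9.995854159211547
```

Hand forces are near zero, so I'll open slightly.

Request:
send_rows(commands=[[[0, 0, 0], 0], [[0, 0, 0], 0], [[0, 0, 0], 0], [[0, 0, 0], 0], [[0, 0, 0], 0], [[0, 0, 0], 0], [[0, 0, 0], 0], [[0, 0, 0], 0]], hand=0.5)

```text
clock: 24.4
eef_pos: [565.0, -49.3, 231.5]
eef_rot: [-3.142, -0.0, 1.637]
wrist_force: [0.7, -0.1, 0.3]
finger_gap: 23.2
```

Run:
```python
from h import *
F=[]
for i in range(4):
    im=manip.camera('scene');s=manip.read_state();F.append(s['wrist_force'])
print(np.mean(F,0),s['clock'],s['eef_pos'],s['finger_gap'])
im=im[:,:,::-1];cv2.imwrite('pics/scene13.png',im);crop(im,220,150,150,190,4,'pics/s13c.png')
```

```text
[-0.25139832  0.12441113  0.30180056] 24.6 [564.99079404 -49.2524251  231.54735831] 23.620024062940896
```

View pics/s13c.png

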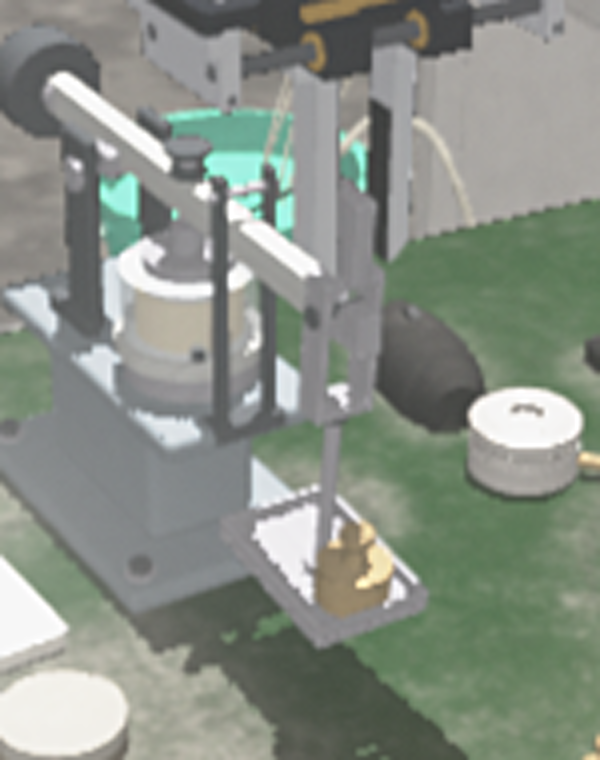

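The hanger hangs in the notch with the weight on the pan. I'll open wider, then rise.

Request:
send_rows(commands=[[[0, 0, 0], 0], [[0, 0, 0], 0], [[0, 0, 0], 0], [[0, 0, 0], 0], [[0, 0, 0], 0], [[0, 0, 0], 0], [[0, 0, 0], 0], [[0, 0, 0], 0]], hand=-0.3)

```text
clock: 25.27
eef_pos: [565.0, -49.3, 231.6]
eef_rot: [3.142, 0.0, 1.637]
wrist_force: [-0.1, -0.3, 0.2]
finger_gap: 61.2
```

Request:
send_rows(commands=[[[0, 0, -0.003], 0], [[0, 0, -0.01], 0], [[0, 0, -0.02], 0], [[0, 0, -0.035], 0], [[0, 0, -0.05], 0], [[0, 0, -0.065], 0], [[0, 0, -0.08], 0], [[0, 0, -0.09], 0]])

```text
clock: 25.93
eef_pos: [565.2, -49.3, 324.2]
eef_rot: [3.139, 0.001, 1.637]
wrist_force: [-0.1, 0.2, -0.4]
finger_gap: 61.2
```

Run:
```python
from h import *
im=manip.camera('scene');s=manip.read_state()
print(s['wrist_force'],s['clock'],s['eef_pos'],s['finger_gap'])
im=im[:,:,::-1];cv2.imwrite('pics/scene14.png',im);crop(im,190,110,200,190,4,'pics/s14c.png')
```

```text
[ 0.10833503 -0.14161965  1.97730785] 25.9833 [565.46863851 -49.32650469 325.50225292] 61.237977113257074
```

View pics/s14c.png

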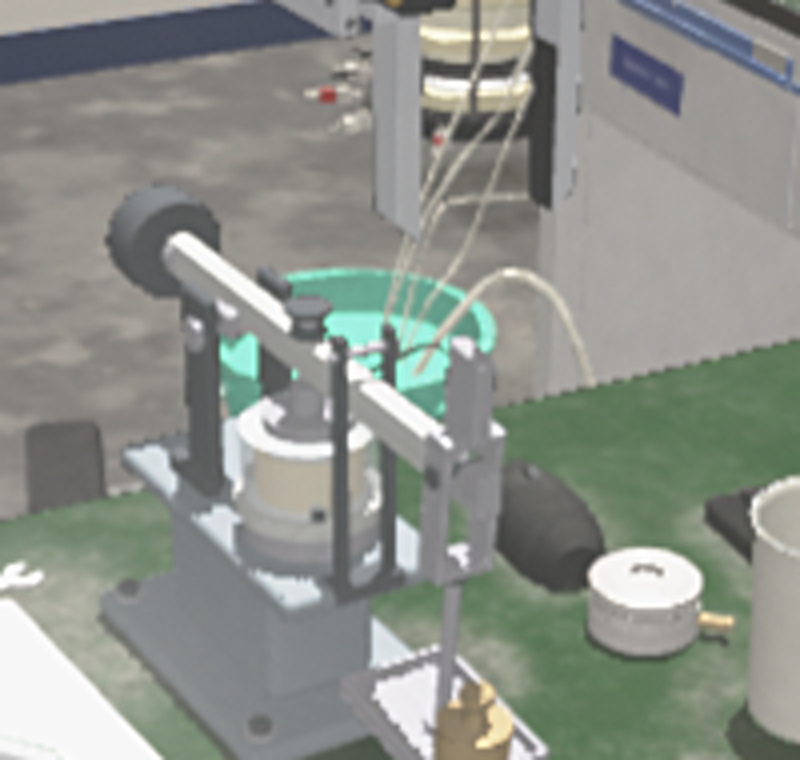

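Request:
send_rows(commands=[[[0, 0, 0], 0], [[0, 0, 0], 0], [[0, 0, 0], 0], [[0, 0, 0], 0], [[0, 0, 0], 0], [[0, 0, 0], 0], [[0, 0, 0], 0], [[0, 0, 0], 0]])

```text
clock: 26.65
eef_pos: [565.0, -49.3, 321.4]
eef_rot: [-3.141, -0.0, 1.637]
wrist_force: [-1.1, -0.0, 0.3]
finger_gap: 60.8
```

Run:
```python
from h import *
a=manip.camera('scene').astype(int)
for i in range(5): b=manip.camera('scene').astype(int)
d=np.abs(a-b).max(2);print('changed px lower area',(d[180:]>25).sum(),(d>25).sum())
p=cv2.imread('pics/scene2.png')[:,:,::-1].astype(int)
for n,(x,y,w,h) in dict(gauge=(335,245,45,30),spare=(362,330,22,26),stone=(215,315,40,35)).items(): print(n,np.abs(p-b)[y:y+h,x:x+w].mean().round(2))
s=manip.read_state();print(s['clock'],s['qd'].round(3),s['wrist_force'])
cv2.imwrite('pics/scene15.png',b[:,:,::-1].astype(np.uint8))
```

```text
changed px lower area 11 65
gauge 0.62
spare 0.79
stone 0.68
26.95 [ 0.     0.001 -0.    -0.002  0.001 -0.   ] [ 0.43687906 -0.09674355 -0.59088168]
```

View pics/scene15.png

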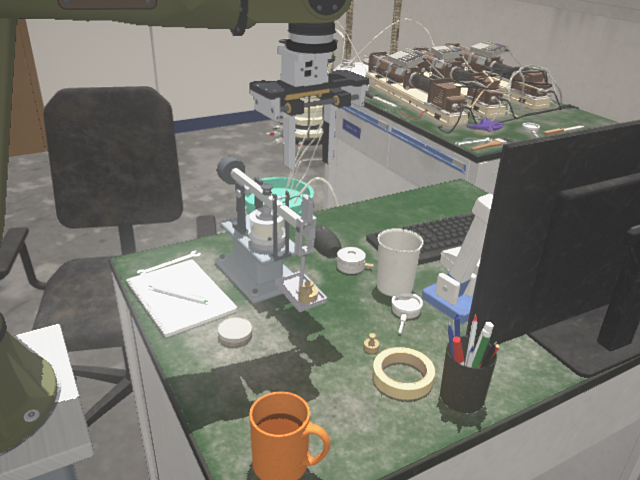

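The hanger is on the lever at (307,235) with the weight on the pan at (307,292). The bystanders are unchanged and the arm is clear.

```bash
python3 -c "
from cell import manip
print(manip.sign_off())"
```

```text
the job is handed in; nothing more can be done
None
```

The hanger is hanging on the lever with its pin in the notch and the weight still on the pan. I handed the job in at about 27 s, and sign-off reports no verdict.

- **Seating and lowering:** I slipped the stirrup over the free end and lowered hanger and lever together. The ram met the cell about 19 mm below the stop position. I stopped when the vertical force at the wrist averaged about 0 N, meaning the lever carried the whole hanger.
- **Letting go:** I eased the grip from 50 N to 3 N and guided the hanger most of the way to its natural lean. I then opened the fingers in two steps and rose clear.
- **Last checks:** Pictures about 0.25 s apart showed the hanger still. The picture areas checked for the gauge, spare weight and stones had not changed, and wrist force was at noise level.
- **Not confirmed:** While lowering, the pin briefly pressed sideways on the notch flank, up to about 3 N, and I corrected that each time. The ram force itself could not be measured. I picked the gauge area by eye from the picture and am less sure it framed the dial gauge itself.

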